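# Clamp a trunnion cap and hold the loupe over it at the focal mark

## Robot

A 7-joint arm with a two-finger parallel gripper is mounted at the origin on the work surface. World frame = base frame: x ahead of the robot, y to its left, z up, the work surface at z = 0. Lengths are in m, angles in rad, forces in N, time in s.
With the tool pointing down it reaches from about 0.4 to 0.9 m from the base axis. Payload 5.5 kg.
Tool frame: the origin (TCP) lies on the mounting face of the last link; the fingertips stand 173 mm ahead of it and the grasp point (between the pads) lies 155 mm ahead of it; z points along the fingers, x is the direction in which the jaws open and shut, and the axes are right-handed (so a half turn about z gives the same grasp; the last joint's range is limited). The gripper opens to 85 mm and grips with 20 to 120 N. Pads are 22 mm wide; open, the fingers measure 114 mm over their backs; the gripper's body (76 mm by 85 mm) begins 54 mm behind the grasp point. The pads swing forward as they close: fully open they stand 13 mm farther back than shut.
Start: joints at [1.541, 0.501, -0.427, 1.55, 0.221, 1.138, -0.21], TCP at [0.188, -0.622, 0.405] pointing down, gripper open.
Joint ranges: [-2.88, 2.88], [-0.31, 2.03], [-1.54, 1.56], [0.2, 2.42], [-1.41, 4.55], [0.19, 2.02], [-2.57, 2.57]. Speed limits (rad/s): [2.57, 2.57, 3.14, 3.14, 3.14, 3.14, 3.14].

## Interface

Orientations are given as a unit quaternion [w, x, y, z].
In Python, from cell import manip, capture gives the robot as it stands.
- The arm moves only by the tool send_rows, never from a script. Its argument "commands" is a list of rows, each an object of numbers: "grip": the opening in per cent of the stroke, from 0 (shut) to 100 (fully open); "dx", "dy", "dz": the shift along the tool's x, y, z in mm; "wx", "wy", "wz": the turn, a rotation vector about the tool's x, y, z in degrees. A call has 1 to 12 rows; each row is the pose to reach, as a shift and turn from the pose commanded when the call began, along the tool's axes at that moment; what a row does not reach only later rows make up. A row lasts 1/12 s, in which the tool goes at most 41.7 mm and 7.16 degrees, less where a joint would pass 70% of its speed; a pose out of reach is approached as far as the arm can. A call with a gripper value outside its range is refused whole. The fingers move at their own pace and stop on an object; the grip force is fixed at half the most. Time passes only in rows, so rows that repeat a pose let the fingers close. It gives the time, the measured TCP pose, the force and the opening at its end, in the units of the state.
- manip.get_obs(): the state, without advancing time (a new reading comes with each control period).
- capture(name): name is "scene" or "top"; returns a dict with "image" (420x560x3 uint8, red, green, blue), "fov_y" (degrees; the focal length in pixels is half the picture's height over the tangent of half this angle, whatever the lens; pixels are square), "cx", "cy" (the principal point, pixels), "k1" (the pictures are not rectified: a ray, as slopes to the right and down, at radius r is drawn at 1 + k1 r^2 times it, then the intrinsics apply), "xyz" and "attitude" of the camera in the world. Camera axes: x right, y down, z forward; pixel columns grow to the right and rows downward; lengths in m; the calibration is good to about 2 mm. A picture is of the moment at which its call begins. There is no depth.
- manip.sign_off(): hands the job in, once; it reports no verdict.
The state is a dict: "clock": time; "qpos": joint angles; "qd": joint speeds; "joint_torque": joint torques, N m; "eef_pos": TCP position; "ee_rot": TCP orientation; "force": force on the tool from outside, world axes, zero at the start; "wrist_torque": the same for the moment, N m; "gripper_width": opening from 0.0 (shut) to 1.0 (fully open).
Only numpy, scipy, OpenCV 4.12 (cv2) and the standard library are available. Lean on these libraries where they do the work, as an engineer would, in place of code of your own. Each camera call takes 0.05 s, during which the arm holds its last target.

## Task

The fourth trunnion cap already lies in the nest of the inspection fixture. Push the toggle clamp's handle right down so that the clamp holds the cap, then take the loupe by its handle from its rest and hold it level and still over the middle of the cap, with the middle of the lens ring at the same height as the green pointer on the upright rule, touching nothing but the gripper. Leave the pointer where it is set and everything else on the bench undisturbed; finish while still holding the loupe there, do not put it down.

Things in the scene. Friction and masses are not known exactly. Their poses are not given: they have to be found in the camera images.
- fixture: inspection fixture fixed to the bench: steel base plate 176 x 200 x 10 mm carrying an aluminium nest block (84 x 84 mm, top at 36 mm), a toggle clamp and an upright steel rule. Origin on the bench under the centre of the nest; z up; its +x points from the nest to the rule (face of the rule 70 mm from the nest centre, rule 25 mm wide, its top 210 mm above the bench); the clamp stands on its -y side, base side plates up to 62 mm high.
- nest_centre (a point): centre of the floor of the round seat in the nest block, 30 mm above the bench; the seat is 55 mm across and 6 mm deep; axes as the fixture's.
- cap: red anodised trunnion cap lying in the nest: flange 52 mm across and 9 mm thick, above it a hub 26 mm across, 21 mm high overall. Origin at the centre of its underside, z along its axis. Seated, its flange top is 39 mm and its hub top 51 mm above the bench.
- clamp_handle (a joint): toggle clamp handle, hinge angle in rad: 0 is closed (handle level, pointing to the fixture's -y, arm pressing on the cap's flange); at the start it is open, about 0.9 to 1.0, the handle rising outwards and up from its hinge. It is moved by pushing its free end outwards and down in an arc; it moves stiffly (about 2 N at the grip), stays where it is left, and stops hard at 0.
- clamp_hinge (a point): hinge axis of the clamp handle (axis along the fixture's x), 95 mm to the fixture's -y side of the nest centre, 56 mm above the bench; axes as the fixture's.
- clamp_grip (a point): point on the axis of the clamp handle's black round grip (17 mm thick), 85 mm from the hinge; the grip reaches from 42 to 132 mm from the hinge. The point's -y axis runs along the handle, away from the hinge.
- clamp_arm: the clamp's steel arm with a rubber-tipped spindle, linked to the handle: it stands up when the clamp is open and swings down onto the near edge of the cap's flange as the handle closes; closed, nothing of the clamp is higher than 85 mm above the bench. Origin at its hinge, 65 mm to the fixture's -y side of the nest centre, 50 mm above the bench.
- pointer_tip (a point): tip of the green pointer on the upright rule, which marks the focal height: its height is the height at which the middle of the loupe's ring must be held (110 to 146 mm above the bench). It lies 50 mm from the nest centre, towards the rule; axes as the fixture's. The pointer slides up and down the rule when it is pushed with more than 4 N.
- loupe: hand loupe lying level on its rest, handle roughly towards the robot: dark ring 67 mm across and 12 mm thick round a glass lens, brass band, straight ivory handle 16 mm wide and 14 mm high, from 49 to 135 mm from the lens centre, about 0.11 kg. Origin under the centre of the lens, in the plane of the ring's underside (26 mm above the bench at the start); z up; the handle runs along its -x.
- lens_centre (a point): middle of the lens and of the ring's thickness, 6 mm above the loupe's origin (32 mm above the bench at the start); axes as the loupe's.
- loupe_grip (a point): point on the axis of the loupe's handle, 68 mm from the lens centre and level with it: the place to grip, fingers closing along the loupe's y; axes as the loupe's.
- loupe_rest: grey rest fixed to the bench: a 72 mm round felt pad, top at 26 mm, under the ring, a 34 mm wide and 6 mm high foot under the handle, and a 30 mm wide, open-topped fork round the handle 114 to 126 mm from the lens centre, up to 35 mm high. Origin on the bench under the lens centre, its -x towards the fork.
- rack: blue steel rack with four angled slots, 262 x 84 mm, about 60 mm high, fixed to the bench; three spare red caps lie in it. Origin under the middle of its low edge.
- spare_1: spare red cap in the rack, like the one in the nest; origin at the centre of its underside.
- spare_2: spare red cap in the rack.
- spare_3: spare red cap in the rack.
- weight: brass balance weight cylinder with a knob, 32 mm across, 56 mm high, standing; origin at the centre of its foot.
- lift_handle: yellow T-shaped rotor lifting handle, lying: cross bar 120 mm, steel shank, 25 mm high; origin under its middle.
- dial: steel dial indicator on a magnetic base 50 x 60 x 55 mm with a post up to 205 mm high; origin at the centre of its foot.
- grease_jar: small white jar, 52 mm across, 50 mm high; origin at the centre of its foot.
Things that resemble listed ones, but are neither listed nor needed, are in the scene too. There is more than one size of the loupe; the job needs the largest.

How it is judged:
On the way, in this order (a step that is already met when the one before it is completed fails the run):
1. the clamp handle is fully down and the clamp presses on the cap in its nest (value of joint clamp_handle below 0.06 rad and contact force between clamp_arm and cap above 1 N and horizontal distance between cap and nest_centre below 0.003 m and distance between cap and nest_centre below 0.004 m), for 0.3 s.
2. the loupe is lifted off its rest in the gripper (contact force between the fingers and loupe above 1 N and contact force between loupe and loupe_rest below 0.05 N and height (world z) of lens_centre above 0.06 m), for 0.2 s.
At the end, for the whole second after the job is handed in: Loupe held by the gripper alone, still, level within 5 deg, lens centre within 10 mm of the cap's middle seen from above and within 6 mm of the pointer's height; clamp handle closed (under 0.06 rad), pressing on the cap with over 1 N, the cap seated within 3 mm of the nest's middle (all of step 1 and horizontal distance between lens_centre and cap below 0.01 m and z of lens_centre in the frame of pointer_tip between -0.006 and 0.006 m and angle between loupe's own z axis and vertical below 0.09 rad and contact force between the fingers and loupe above 1 N and contact force between loupe and fixture below 0.05 N and contact force between loupe and cap below 0.05 N and contact force between loupe and loupe_rest below 0.05 N and linear speed of loupe below 0.02 m/s); the arm keeps its last pose, push and grip.
It fails at once if the pointer is shifted from its setting by more than 4 mm (distance of pointer_tip from where it was at the start of the episode above 0.004 m).
It fails at once if something else on the bench (spare caps, weight, lifting handle, dial indicator, jar) is moved by more than 15 mm (distance of any of spare_1, spare_2, spare_3, weight, lift_handle, dial, grease_jar from where it was at the start of the episode above 0.015 m).
It also fails if it takes over 58 s, if anything falls off the work surface, if the arm or the gripper's body presses on something with over 40 N, if the wrist force passes 120 N, or if a joint passes its speed limit or range.

## Working session

There is one attempt and no reset: what is moved stays moved. The work goes in short steps, Python scripts to look and compute and a tool call to move; the robot and the scene stay as the last step left them, time stands still between calls to the robot, and variables do not carry over. Pictures are saved under pics/ and viewed, and the job is handed in when it is done.

Besides the shell and the picture viewer there is one more tool, called after "Call:" as a command line: name --argument value ..., lists and objects as JSON in quotes. send_rows: Moves the arm, as the interface text tells. Its arguments: {"type":"object","properties":{"commands":{"type":"array","items":{"type":"object","properties":{"grip":{"type":"number"},"dx":{"type":"number"},"dy":{"type":"number"},"dz":{"type":"number"},"wx":{"type":"number"},"wy":{"type":"number"},"wz":{"type":"number"}}}}},"required":["commands"]}

```bash
ls; mkdir -p pics; python3 - <<'E'
from cell import manip, capture
import cv2
o=manip.get_obs();print(o)
for n in ("scene","top"):
    c=capture(n);cv2.imwrite(f"pics/{n}0.png",c["image"][:,:,::-1]);print({k:v for k,v in c.items() if k!="image"})
E
```

```text
pics
{'clock': 0.0, 'qpos': array([ 1.5411861 ,  0.50183747, -0.42681556,  1.55150194,  0.2207823 ,
        1.13829265, -0.21026278]), 'qd': array([ 0.00058126, -0.00041263, -0.00037094,  0.00114626, -0.00088467,
       -0.00044725, -0.00186181]), 'joint_torque': array([ 4.13083353e-05, -5.69517517e+01, -5.81615970e+00, -2.80939239e+01,
        1.08026186e-02,  1.17676123e-02,  1.48994161e-05]), 'eef_pos': array([ 0.18747428, -0.62198338,  0.40364606]), 'ee_rot': array([-6.25194438e-04,  8.02730995e-01, -5.96340479e-01, -7.69340874e-04]), 'force': array([ 1.2107789 ,  0.16651071, -0.33605651]), 'wrist_torque': array([-0.02788046,  0.01324612, -0.03799622]), 'gripper_width': 0.9992523389585554}
{'fov_y': 54.432326004578734, 'cx': 275.6693277775695, 'cy': 210.9324336135449, 'k1': -0.042865254581395104, 'xyz': array([1.59688403, 0.16290983, 0.78778498]), 'attitude': array([-0.3007211 ,  0.5701789 ,  0.66899898, -0.37000434])}
{'fov_y': 55.655940750976505, 'cx': 282.62770461565543, 'cy': 209.99693364033084, 'k1': 0.003078954875028579, 'xyz': array([ 0.46827371, -0.02366009,  1.34668002]), 'attitude': array([-0.03819039,  0.71519979, -0.69673822,  0.03983225])}
```

View pics/scene0.png

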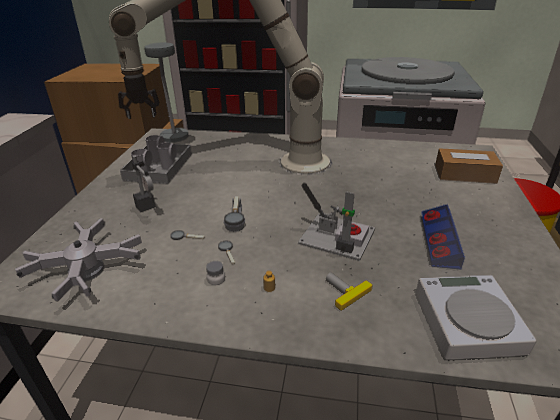

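View pics/top0.png

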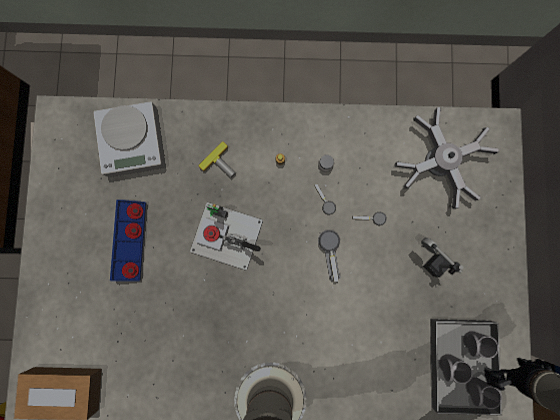

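```bash
cat > h.py <<'E'
import numpy as np, cv2
from cell import manip, capture
from scipy.spatial.transform import Rotation as R
def rot(q): return R.from_quat([q[1],q[2],q[3],q[0]]).as_matrix()
def cam(c):
    H=c["image"].shape[0]; f=H/2/np.tan(np.radians(c["fov_y"]/2))
    return f,rot(c["attitude"]),np.array(c["xyz"])
def ray(c,u,v):
    f,A,p=cam(c); d=np.array([(u-c["cx"])/f,(v-c["cy"])/f]); s=d.copy()
    for _ in range(20): s=d/(1+c["k1"]*(s@s))
    w=A@np.array([s[0],s[1],1]); return p,w/np.linalg.norm(w)
def onz(c,u,v,z):
    p,w=ray(c,u,v); return p+w*(z-p[2])/w[2]
def proj(c,P):
    f,A,p=cam(c); q=A.T@(np.array(P)-p); s=q[:2]/q[2]; s=s*(1+c["k1"]*(s@s)); return s[0]*f+c["cx"],s[1]*f+c["cy"]
def tri(r1,r2):
    (p1,d1),(p2,d2)=r1,r2
    t=np.linalg.lstsq(np.stack([d1,-d2],1),p2-p1,rcond=None)[0]
    a,b=p1+t[0]*d1,p2+t[1]*d2; return (a+b)/2,np.linalg.norm(a-b)
def crop(c,x0,y0,x1,y1,k,name):
    im=c["image"][y0:y1,x0:x1,::-1]; cv2.imwrite(f"pics/{name}.png",cv2.resize(im,None,fx=k,fy=k,interpolation=cv2.INTER_CUBIC))
E
python3 - <<'E'
from h import *
import pickle
t=capture("top");s=capture("scene")
pickle.dump((t,s),open("c0.pkl","wb"))
crop(t,180,190,280,280,8,"tfix");crop(t,300,170,400,290,5,"tloupe")
crop(s,290,170,390,260,8,"sfix");crop(s,160,185,260,270,8,"sloupe")
E
```

```text
(no output)
```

View pics/tfix.png

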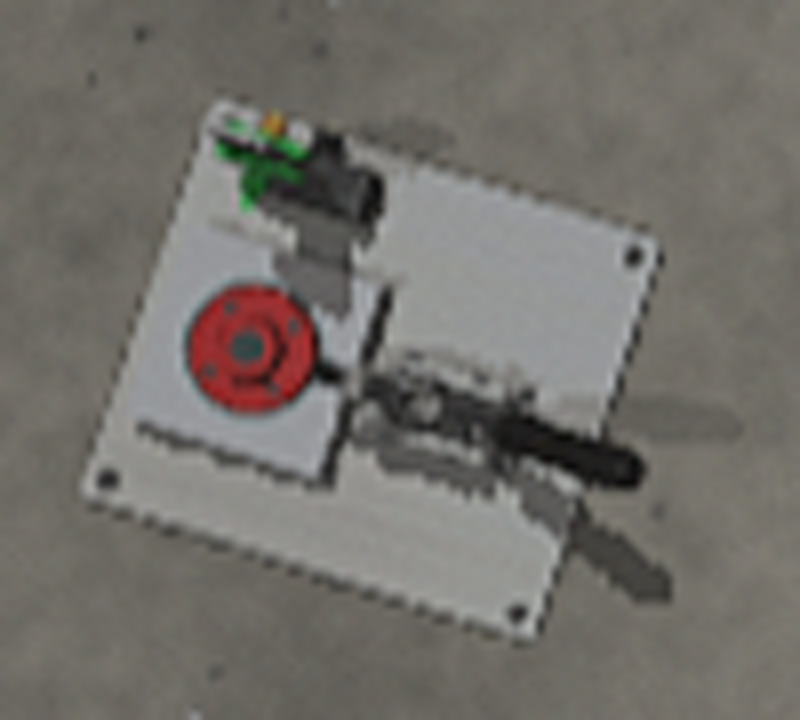

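View pics/tloupe.png

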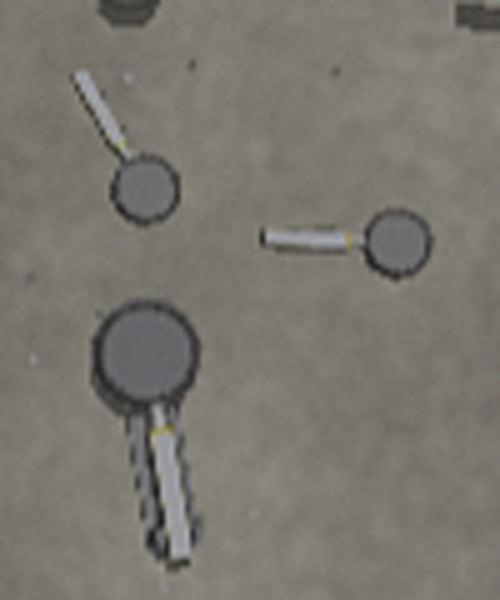

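View pics/sfix.png

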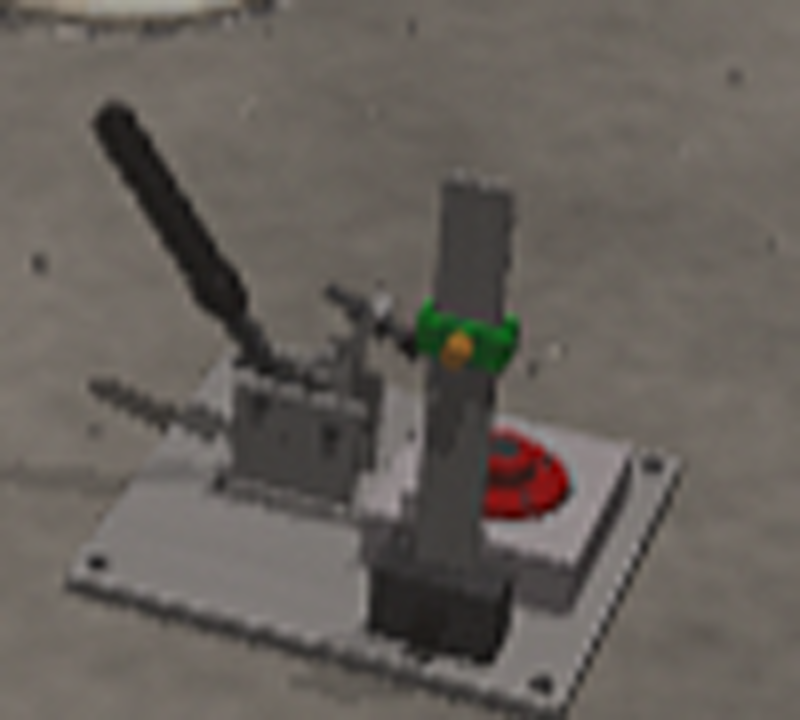

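View pics/sloupe.png

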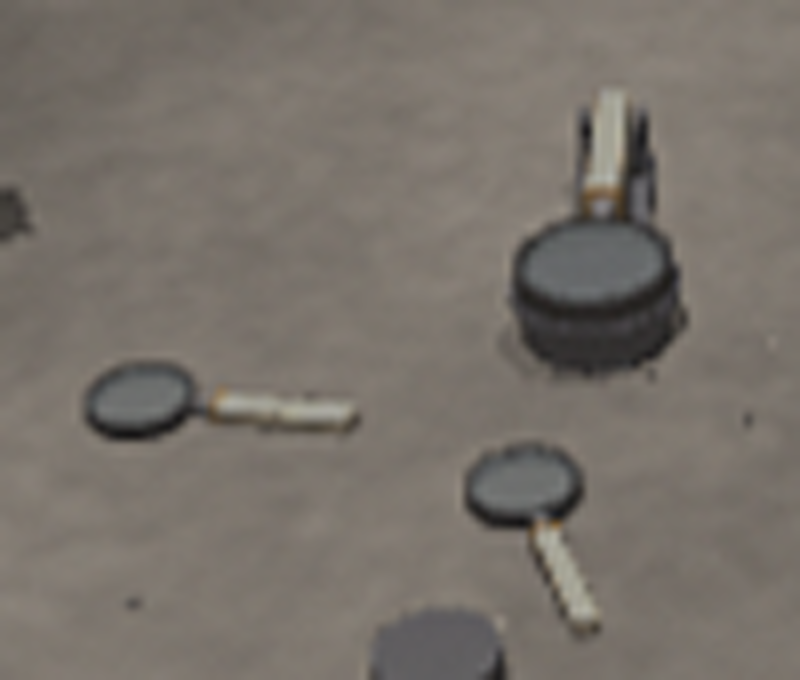

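```bash
python3 - <<'E'
from h import *
import pickle
t,s=pickle.load(open("c0.pkl","rb"))
C=np.array([onz(t,180+u/8-.45,190+v/8-.45,.010)[:2] for u,v in [(218,100),(658,240),(533,640),(85,492)]])
print("plate",C.round(4).tolist(),[np.linalg.norm(C[i]-C[(i+1)%4]).round(4) for i in range(4)])
ex=(C[0]-C[3]+C[1]-C[2]);ey=(C[0]-C[1]+C[3]-C[2])
print("yaw",np.degrees(np.arctan2(ex[1],ex[0])),np.degrees(np.arctan2(-ey[0],ey[1])))
Cs=np.array([onz(s,290+u/8-.45,170+v/8-.45,.010)[:2] for u,v in [(570,708),(72,580),(680,462)]])
print("scene corners",Cs.round(4).tolist())
def mask(c,box,lo,hi):
    h=cv2.cvtColor(c["image"],cv2.COLOR_RGB2HSV); m=cv2.inRange(h,lo,hi); o=np.zeros_like(m);x0,y0,x1,y1=box;o[y0:y1,x0:x1]=m[y0:y1,x0:x1];return o
m=mask(t,(195,215,230,250),(0,120,60),(8,255,255))|mask(t,(195,215,230,250),(170,120,60),(180,255,255))
cn=max(cv2.findContours(m,0,1)[0],key=len);(u,v),r=cv2.minEnclosingCircle(cn);print("cap px",u,v,r,cv2.fitEllipse(cn),onz(t,u,v,.039))
for n,c,b in(("t",t,(195,195,230,225)),("s",s,(330,195,365,225))):
    m=mask(c,b,(45,100,30),(80,255,255));ys,xs=np.nonzero(m);print(n,"green",xs.min(),xs.max(),ys.min(),ys.max(),xs.mean(),ys.mean())
# loupe
g=cv2.cvtColor(t["image"],cv2.COLOR_RGB2HSV)
print(g[225:290:4,329])
crop(s,335,185,365,255,10,"srule");crop(t,200,200,235,225,20,"tpt")
E
```

```text
plate [[0.6368, 0.2325], [0.5822, 0.0445], [0.4142, 0.0911], [0.4705, 0.2802]] [np.float64(0.1957), np.float64(0.1744), np.float64(0.1972), np.float64(0.173)]
yaw -15.751849754160546 -16.381540485410788
scene corners [[0.6377, 0.2382], [0.5868, 0.0468], [0.4729, 0.283]]
cap px 211.1923065185547 233.17308044433594 7.851461410522461 ((211.18783569335938, 233.1162109375), (14.585638046264648, 14.957372665405273), 85.19449615478516) [0.53053644 0.20766974 0.039     ]
t green 207 218 205 215 212.575 210.325
s green 342 354 207 215 347.6842105263158 211.5438596491228
[[ 24  22 118]
 [ 17  16 111]
 [120  10 107]
 [120   7 104]
 [110   7 103]
 [100   8 102]
 [120   8  94]
 [135   8  61]
 [173  18  57]
 [150   4  67]
 [135   4 117]
 [120   7 115]
 [150   4 114]
 [ 24  17  74]
 [ 24  26 137]
 [ 23  23 131]
 [ 18  20 128]]
```

View pics/srule.png

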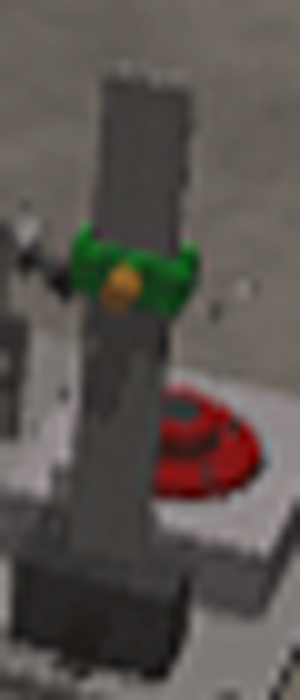

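View pics/tpt.png

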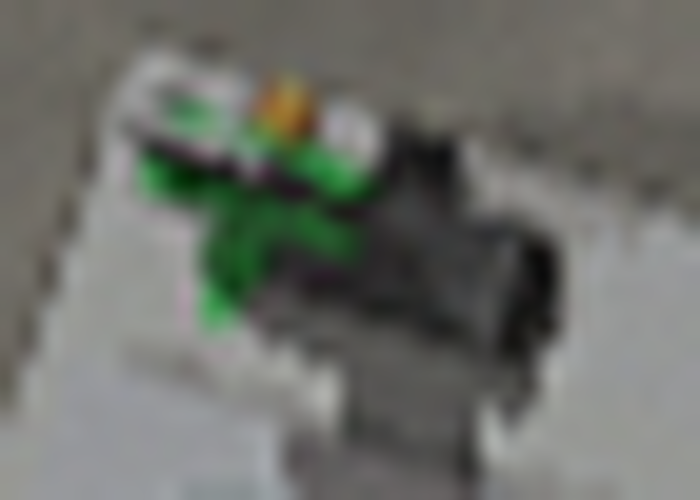

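```bash
python3 - <<'E'
from h import *
import pickle
t,s=pickle.load(open("c0.pkl","rb"))
yaw=np.radians(-16);F=R.from_euler('z',yaw).as_matrix()
for o in (np.array([.5305,.2077,0]),np.array([.533,.211,0])):
  print(o)
  for P in [(70,0,210),(75,0,210),(75,0,110),(75,0,120),(75,0,130),(75,0,140),(75,0,150),(50,0,120),(50,0,140)]:
    q=o+F@np.array(P)/1000;print(P,np.round(proj(s,q),1),np.round(proj(t,q),1))
  print("hub",proj(s,o+[0,0,.051]),proj(t,o+[0,0,.051]))
  for th in (.9,.95,1.0):
    q=o+F@np.array([0,-.095-.132*np.cos(th),.056+.132*np.sin(th)]);print("hend",th,np.round(proj(s,q),1),np.round(proj(t,q),1))
E
```

```text
[0.5305 0.2077 0.    ]
(70, 0, 210) [349.4 191.6] [208.6 206.8]
(75, 0, 210) [348.9 192.5] [209.1 205.2]
(75, 0, 110) [346.2 222.1] [214.9 209.1]
(75, 0, 120) [346.4 219.3] [214.3 208.7]
(75, 0, 130) [346.7 216.4] [213.8 208.4]
(75, 0, 140) [347.  213.5] [213.3 208. ]
(75, 0, 150) [347.2 210.6] [212.7 207.6]
(50, 0, 120) [349.  214.9] [211.8 216.4]
(50, 0, 140) [349.6 209.2] [210.6 215.8]
hub (np.float64(352.05618482722537), np.float64(225.2024682189461)) (np.float64(210.5380370219246), np.float64(232.99140031324657))
hend 0.9 [300.2 183.7] [260.7 249. ]
hend 0.95 [301.8 182.9] [258.9 248.4]
hend 1.0 [303.4 182.2] [257.1 247.9]
[0.533 0.211 0.   ]
(70, 0, 210) [350.6 192.2] [207.5 206. ]
(75, 0, 210) [350.1 193. ] [208.  204.3]
(75, 0, 110) [347.3 222.7] [213.9 208.3]
(75, 0, 120) [347.6 219.9] [213.3 207.9]
(75, 0, 130) [347.8 217. ] [212.8 207.5]
(75, 0, 140) [348.1 214.1] [212.2 207.2]
(75, 0, 150) [348.4 211.1] [211.6 206.8]
(50, 0, 120) [350.1 215.5] [210.7 215.6]
(50, 0, 140) [350.7 209.7] [209.6 214.9]
hub (np.float64(353.11391703737195), np.float64(225.7441326692419)) (np.float64(209.55922990471555), np.float64(232.1967142365179))
hend 0.9 [301.2 184.1] [259.6 248.1]
hend 0.95 [302.8 183.4] [257.8 247.6]
hend 1.0 [304.4 182.7] [256. 247.]
```

```bash
python3 - <<'E'
from h import *
import pickle
t,s=pickle.load(open("c0.pkl","rb"))
crop(s,338,203,358,218,36,"scol")
f,A,p=cam(s);print(np.linalg.norm(p-[.6,.19,.14]),f)
E
```

```text
1.189174937856817 408.33243187567973
```

View pics/scol.png

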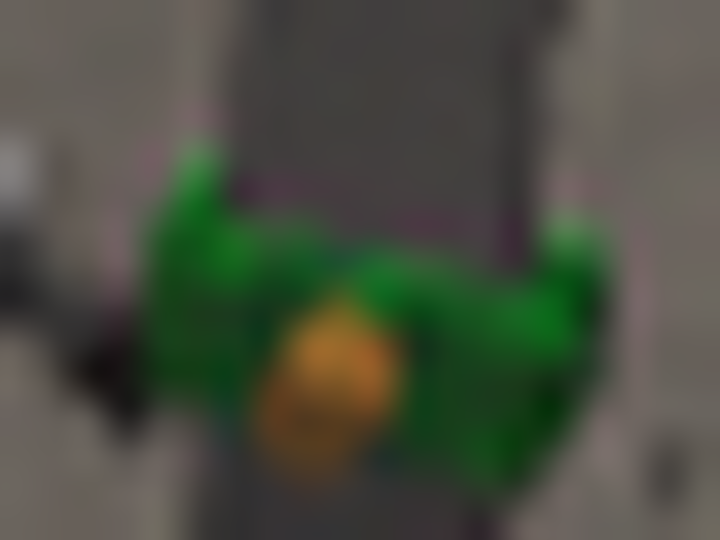

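```bash
python3 - <<'E'
from h import *
import pickle
t,s=pickle.load(open("c0.pkl","rb"))
hsv=cv2.cvtColor(t["image"],cv2.COLOR_RGB2HSV)
# handle: bright ivory in box
im=t["image"].astype(int)
b=np.zeros(im.shape[:2],np.uint8);sub=im[256:286,325:345].sum(2);print(sub[::3,::2])
b[256:286,325:345]=(sub>360)*255
ys,xs=np.nonzero(b);print(len(xs));vx,vy,x0,y0=cv2.fitLine(np.stack([xs,ys],1).astype(np.float32),cv2.DIST_HUBER,0,.01,.01).ravel();print(vx,vy,x0,y0,ys.min(),ys.max())
a=onz(t,x0,y0,.039);e=onz(t,x0+20*vx,y0+20*vy,.039);d=(a-e)[:2];print(a,"handle dir(+x loupe) deg",np.degrees(np.arctan2(d[1],d[0])))
# lens: greyish-blue disk low sat
gl=((hsv[...,1]<14)&(im.sum(2)>270)&(im.sum(2)<345)).astype(np.uint8)*255;m=np.zeros_like(gl);m[228:254,315:345]=gl[228:254,315:345]
cn=max(cv2.findContours(m,0,1)[0],key=cv2.contourArea);print(cv2.fitEllipse(cn))
(u,v)=cv2.fitEllipse(cn)[0];L=onz(t,u,v,.036);print("lens",L)
print("proj lens scene",proj(s,L),"top crop",)
ims=s["image"].astype(int);h2=cv2.cvtColor(s["image"],cv2.COLOR_RGB2HSV)
print(ims[210:232:2,222:248:3].sum(2))
crop(s,218,190,250,236,14,"sl2");crop(t,310,222,350,290,11,"tl2")
E
```

```text
[[243 338 207 413 433 343 377 379 370 370]
 [371 333 178 466 464 252 386 386 373 370]
 [378 336 192 466 462 372 343 377 383 389]
 [365 254 348 278 462 478 309 394 381 390]
 [380 334 351 100 468 482 270 384 390 374]
 [380 396 327 194 464 462 203 387 377 374]
 [377 397 388 189 461 461 387 234 379 375]
 [376 387 216 301 256 466 491 272 373 372]
 [389 379 364 197 134 486 485 383 371 369]
 [376 374 393 413 244 212 314 381 366 374]]
409
0.29122028 -0.95665604 336.30765 269.92624 256 285
[ 0.42171404 -0.20452538  0.039     ] handle dir(+x loupe) deg 163.59914151338012
((328.8226623535156, 240.29977416992188), (16.124374389648438, 16.586984634399414), 130.10215759277344)
lens [ 0.51737069 -0.17926739  0.036     ]
proj lens scene (np.float64(233.36573873049463), np.float64(217.17084934314278)) top crop
[[369 371 373 338 349 178 299 382 355]
 [375 386 362 218 213 159 278 373 360]
 [381 344 223 296 299 299 250 300 356]
 [375 157 296 304 314 310 312 173 370]
 [380 224 312 311 309 309 319 139 365]
 [369 165 323 314 313 323 259  91 365]
 [378 112 148 244 249 184 109 187 378]
 [362 186 134 108 115 116 190 156 360]
 [337 185 163 167 173 182 138 119 357]
 [304 269 150 146 139 146 147 275 349]
 [349 292 225 134 152 146 238 364 345]]
```

View pics/sl2.png

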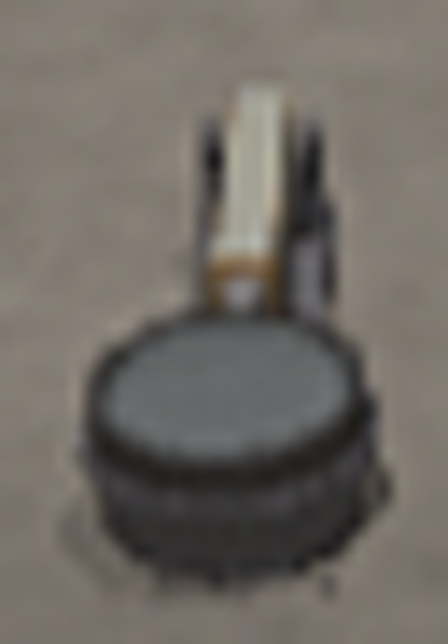

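View pics/tl2.png

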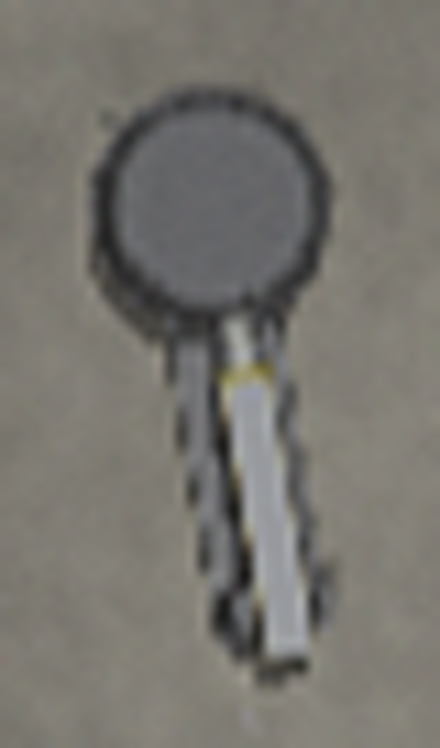

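```bash
python3 - <<'E'
from h import *
import pickle
t,s=pickle.load(open("c0.pkl","rb"))
a=onz(t,331.9,255.9,.039)[:2];e=onz(t,335.55,280.6,.039)[:2];L=np.array([.5174,-.1793])
for p,q in ((a,e),(L,a),(L,e)):
  d=p-q;print(p,q,np.linalg.norm(d),np.degrees(np.arctan2(d[1],d[0])))
d=(L-e)/np.linalg.norm(L-e);print("grip",L-.068*d)
o=manip.get_obs();print(o["clock"],o["eef_pos"],rot(o["ee_rot"]))
print("gripper in top proj", proj(t,o["eef_pos"]+rot(o["ee_rot"])@[0,0,.16]))
E
```

```text
[ 0.46668003 -0.18962904] [ 0.38738266 -0.20244192] 0.08032585790216273 9.178533906623246
[ 0.5174 -0.1793] [ 0.46668003 -0.18962904] 0.051761032953848395 11.51078433971113
[ 0.5174 -0.1793] [ 0.38738266 -0.20244192] 0.13206081391776148 10.092442211783471
grip [ 0.45045221 -0.19121611]
0.2 [ 0.18752954 -0.62214739  0.40402855] [[ 2.88673625e-01 -9.57427521e-01 -2.84193469e-04]
 [-9.57426766e-01 -2.88673755e-01  1.20458296e-03]
 [-1.23534007e-03 -7.56368948e-05 -9.99999234e-01]]
gripper in top proj (np.float64(501.9747498691162), np.float64(365.57080968392984))
```

```bash
cat >> h.py <<'E'
O=np.array([.531,.2085,0]);F=R.from_euler('z',-16,degrees=True).as_matrix()
def delta(target,T=None):
    o=manip.get_obs() if T is None else T
    A=rot(o["ee_rot"]);d=A.T@(np.array(target)-o["eef_pos"])*1000
    print("t",round(o["clock"],2),"pos",o["eef_pos"].round(4),"F",o["force"].round(1),"w",round(o["gripper_width"],3),"x-angle",np.degrees(np.arctan2(A[1,0],A[0,0])).round(2),"tilt",A[:,2].round(4))
    print("dx dy dz",d.round(1));return d
def fx(y,z,x=0): return O+F@np.array([x,y,z])
E
python3 - <<'E'
from h import *
delta(fx(-.140,.393))
E
```

```text
t 0.2 pos [ 0.1875 -0.6221  0.404 ] F [-0.1 -0.5  0.1] w 1.004 x-angle -73.22 tilt [-3.0e-04  1.2e-03 -1.0e+00]
dx dy dz [-578.4 -492.8   11.8]
```

Call:
send_rows --commands '[{"dx": -300,"dy": -255,"dz": 0,"grip": 0},{"dx": -300,"dy": -255,"dz": 0,"grip": 0},{"dx": -300,"dy": -255,"dz": 0,"grip": 0,"wz": 7},{"dx": -578,"dy": -493,"dz": 5,"grip": 0,"wz": 7},{"dx": -578,"dy": -493,"dz": 5,"grip": 0,"wz": 7},{"dx": -578,"dy": -493,"dz": 5,"grip": 0,"wz": 7},{"dx": -578,"dy": -493,"dz": 5,"grip": 0,"wz": 7},{"dx": -578,"dy": -493,"dz": 5,"grip": 0,"wz": 7},{"dx": -578,"dy": -493,"dz": 5,"grip": 0,"wz": 7},{"dx": -578,"dy": -493,"dz": 5,"grip": 0,"wz": 7},{"dx": -578,"dy": -493,"dz": 5,"grip": 0,"wz": 7},{"dx": -578,"dy": -493,"dz": 5,"grip": 0,"wz": 7}]'

```text
validation failed for argument at $.co...
```

```bash
python3 - <<'E'
from h import *
delta(fx(-.140,.393));print(manip.get_obs()["qpos"].round(2))
E
```

```text
t 0.2 pos [ 0.1875 -0.6221  0.404 ] F [-0.1 -0.5  0.1] w 1.004 x-angle -73.22 tilt [-3.0e-04  1.2e-03 -1.0e+00]
dx dy dz [-578.4 -492.8   11.8]
[ 1.54  0.5  -0.43  1.55  0.22  1.14 -0.21]
```

Call:
send_rows --commands '[{"dx": -25,"dy": -21,"dz": 0,"wx": 0,"wy": 0,"wz": 2,"grip": 0},{"dx": -55,"dy": -47,"dz": 0,"wx": 0,"wy": 0,"wz": 4,"grip": 0}]'

```text
clock: 0.37
eef_pos: [0.2144, -0.5576, 0.4037]
ee_rot: [0.0, 0.779, -0.627, -0.0]
force: [0.9, 0.4, -0.0]
gripper_width: 0.745
```

Call:
send_rows --commands '[{"dx": -250,"dy": -210,"dz": 0,"wx": 0,"wy": 0,"wz": 3,"grip": 0},{"dx": -250,"dy": -210,"dz": 0,"wx": 0,"wy": 0,"wz": 3,"grip": 0},{"dx": -250,"dy": -210,"dz": 0,"wx": 0,"wy": 0,"wz": 3,"grip": 0},{"dx": -250,"dy": -210,"dz": 0,"wx": 0,"wy": 0,"wz": 3,"grip": 0},{"dx": -250,"dy": -210,"dz": 0,"wx": 0,"wy": 0,"wz": 3,"grip": 0},{"dx": -250,"dy": -210,"dz": 0,"wx": 0,"wy": 0,"wz": 3,"grip": 0}]'

```text
clock: 0.87
eef_pos: [0.3317, -0.3319, 0.4048]
ee_rot: [0.0, 0.765, -0.644, 0.0]
force: [1.7, -0.3, -0.8]
gripper_width: 0.0
```

```bash
python3 - <<'E'
from h import *
delta(fx(-.140,.393));print(manip.get_obs()["qpos"].round(2))
E
```

```text
t 0.87 pos [ 0.3317 -0.3319  0.4048] F [ 1.7 -0.3 -0.8] w 0.0 x-angle -80.23 tilt [-0.e+00 -6.e-04 -1.e+00]
dx dy dz [-372.6 -227.3   11.6]
[ 1.25  0.18 -0.58  1.98  0.12  1.01 -0.78]
```

Call:
send_rows --commands '[{"dx": -373,"dy": -227,"dz": 12,"wx": 0,"wy": 0,"wz": 0,"grip": 0},{"dx": -373,"dy": -227,"dz": 12,"wx": 0,"wy": 0,"wz": 0,"grip": 0},{"dx": -373,"dy": -227,"dz": 12,"wx": 0,"wy": 0,"wz": 0,"grip": 0},{"dx": -373,"dy": -227,"dz": 12,"wx": 0,"wy": 0,"wz": 0,"grip": 0},{"dx": -373,"dy": -227,"dz": 12,"wx": 0,"wy": 0,"wz": 0,"grip": 0},{"dx": -373,"dy": -227,"dz": 12,"wx": 0,"wy": 0,"wz": 0,"grip": 0},{"dx": -373,"dy": -227,"dz": 12,"wx": 0,"wy": 0,"wz": 0,"grip": 0},{"dx": -373,"dy": -227,"dz": 12,"wx": 0,"wy": 0,"wz": 0,"grip": 0},{"dx": -373,"dy": -227,"dz": 12,"wx": 0,"wy": 0,"wz": 0,"grip": 0},{"dx": -373,"dy": -227,"dz": 12,"wx": 0,"wy": 0,"wz": 0,"grip": 0},{"dx": -373,"dy": -227,"dz": 12,"wx": 0,"wy": 0,"wz": 0,"grip": 0},{"dx": -373,"dy": -227,"dz": 12,"wx": 0,"wy": 0,"wz": 0,"grip": 0}]'

```text
clock: 1.87
eef_pos: [0.4923, 0.078, 0.3932]
ee_rot: [-0.002, 0.767, -0.641, -0.001]
force: [-0.1, 0.5, 0.3]
gripper_width: -0.002
```

```bash
python3 - <<'E'
from h import *
delta(fx(-.140,.393));o=manip.get_obs()
t=capture("top");s=capture("scene")
tip=o["eef_pos"]+rot(o["ee_rot"])@[0,0,.173]
print(proj(t,tip),proj(s,tip))
crop(t,180,180,300,290,5,"t1");crop(s,260,110,400,250,5,"s1")
E
```

```text
t 1.87 pos [0.4923 0.078  0.3932] F [-0.1  0.5  0.3] w -0.002 x-angle -79.76 tilt [ 0.0017  0.004  -1.    ]
dx dy dz [4.  0.6 0.2]
(np.float64(245.08598372015229), np.float64(244.4734462829798)) (np.float64(313.6147243544769), np.float64(168.7384357931844))
```

View pics/t1.png

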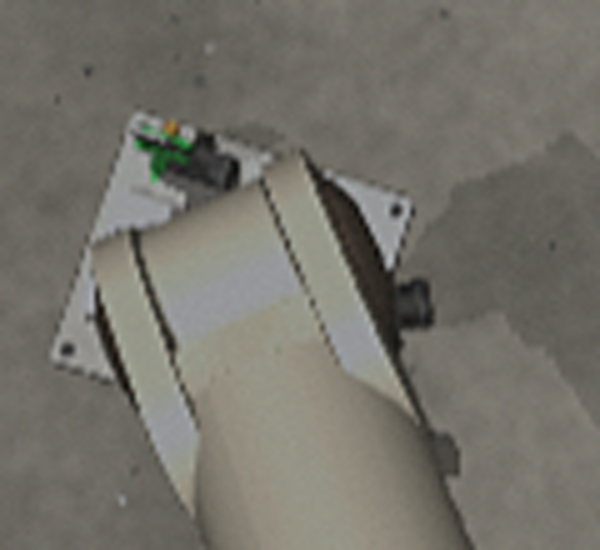

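View pics/s1.png

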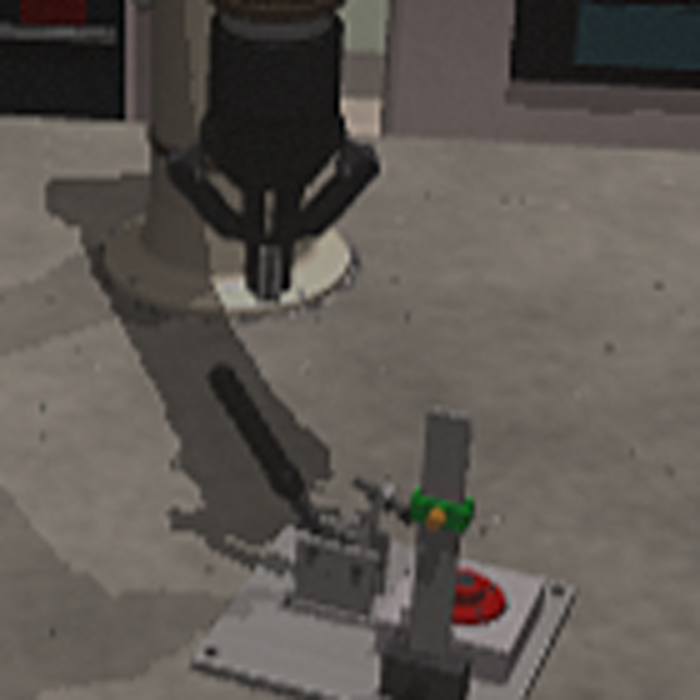

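Call:
send_rows --commands '[{"dx": 4,"dy": 0,"dz": 30,"wx": 0,"wy": 0,"wz": 0,"grip": 0},{"dx": 4,"dy": 0,"dz": 60,"wx": 0,"wy": 0,"wz": 0,"grip": 0},{"dx": 4,"dy": 0,"dz": 68,"wx": 0,"wy": 0,"wz": 0,"grip": 0},{"dx": 8,"dy": 2,"dz": 76,"wx": 0,"wy": 0,"wz": 0,"grip": 0},{"dx": 12,"dy": 4,"dz": 85,"wx": 0,"wy": 0,"wz": 0,"grip": 0},{"dx": 16,"dy": 6,"dz": 93,"wx": 0,"wy": 0,"wz": 0,"grip": 0},{"dx": 20,"dy": 8,"dz": 102,"wx": 0,"wy": 0,"wz": 0,"grip": 0},{"dx": 24,"dy": 10,"dz": 110,"wx": 0,"wy": 0,"wz": 0,"grip": 0}]'

```text
clock: 2.63
eef_pos: [0.4861, 0.046, 0.2827]
ee_rot: [-0.0, 0.765, -0.645, 0.001]
force: [0.5, -0.4, 2.0]
gripper_width: 0.001
```

```bash
python3 - <<'E'
from h import *
delta(fx(-.180,.064+.173))
s=capture("scene");crop(s,260,110,400,250,5,"s2")
E
```

```text
t 2.63 pos [0.4861 0.046  0.2827] F [ 0.5 -0.4  2. ] w 0.001 x-angle -80.27 tilt [ 1.5e-03 -5.0e-04 -1.0e+00]
dx dy dz [ 9.6  6.5 45.7]
```

View pics/s2.png

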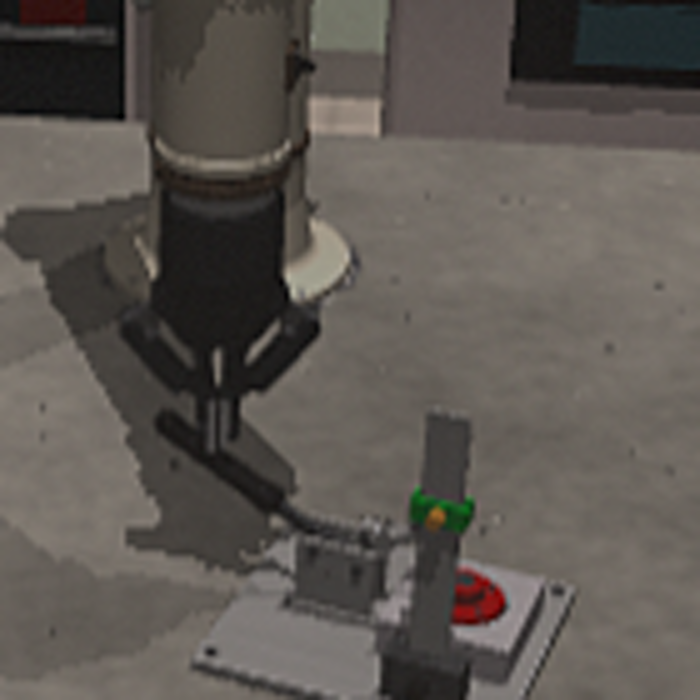

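Call:
send_rows --commands '[{"dx": 2,"dy": 1,"dz": 9,"wx": 0,"wy": 0,"wz": 0,"grip": 0},{"dx": 4,"dy": 2,"dz": 18,"wx": 0,"wy": 0,"wz": 0,"grip": 0},{"dx": 6,"dy": 3,"dz": 26,"wx": 0,"wy": 0,"wz": 0,"grip": 0},{"dx": 8,"dy": 5,"dz": 34,"wx": 0,"wy": 0,"wz": 0,"grip": 0},{"dx": 9,"dy": 6,"dz": 40,"wx": 0,"wy": 0,"wz": 0,"grip": 0},{"dx": 9,"dy": 6,"dz": 43,"wx": 0,"wy": 0,"wz": 0,"grip": 0}]'

```text
clock: 3.18
eef_pos: [0.4809, 0.0368, 0.2386]
ee_rot: [0.001, 0.765, -0.644, -0.001]
force: [-0.3, -0.7, 1.1]
gripper_width: -0.004
```

```bash
python3 - <<'E'
from h import *
delta(fx(-.180,.064+.173))
s=capture("scene");crop(s,260,110,400,250,5,"s3")
E
```

```text
t 3.18 pos [0.4809 0.0368 0.2386] F [-0.3 -0.7  1.1] w -0.004 x-angle -80.22 tilt [-1.5e-03 -1.0e-04 -1.0e+00]
dx dy dz [ 1.4 -0.2  1.6]
```

View pics/s3.png

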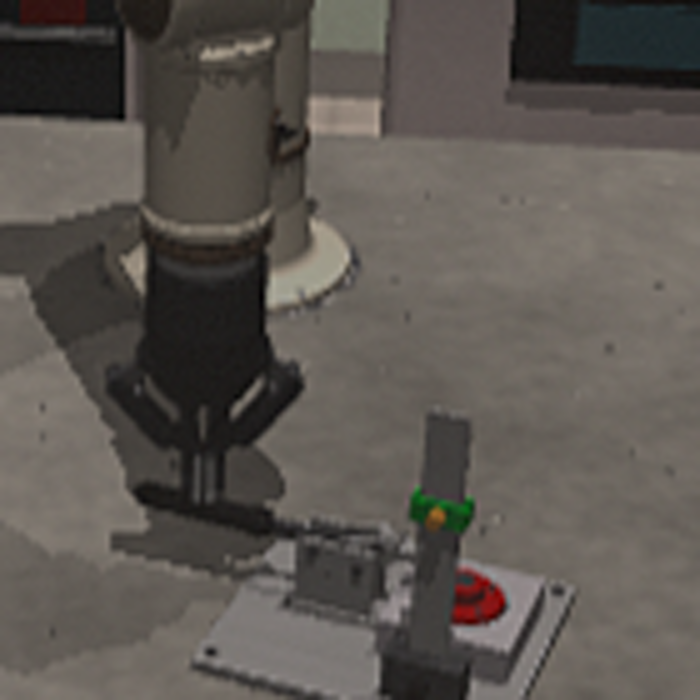

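Call:
send_rows --commands '[{"dx": 0,"dy": 0,"dz": 1.5,"wx": 0,"wy": 0,"wz": 0,"grip": 0},{"dx": 0,"dy": 0,"dz": 2.5,"wx": 0,"wy": 0,"wz": 0,"grip": 0},{"dx": 0,"dy": 0,"dz": 3,"wx": 0,"wy": 0,"wz": 0,"grip": 0}]'

```text
clock: 3.48
eef_pos: [0.4814, 0.0373, 0.2369]
ee_rot: [0.0, 0.765, -0.644, -0.0]
force: [-2.0, -0.8, 6.4]
gripper_width: 0.002
```

Call:
send_rows --commands '[{"dx": 0,"dy": 0,"dz": 1,"wx": 0,"wy": 0,"wz": 0,"grip": 0},{"dx": 0,"dy": 0,"dz": 1.5,"wx": 0,"wy": 0,"wz": 0,"grip": 0},{"dx": 0,"dy": 0,"dz": 1.5,"wx": 0,"wy": 0,"wz": 0,"grip": 0}]'

```text
clock: 3.73
eef_pos: [0.4814, 0.0375, 0.2366]
ee_rot: [0.001, 0.765, -0.644, 0.001]
force: [-5.3, -0.6, 16.6]
gripper_width: 0.004
```

Call:
send_rows --commands '[{"dx": 0,"dy": 0,"dz": 0.3,"wx": 0,"wy": 0,"wz": 0,"grip": 0},{"dx": 0,"dy": 0,"dz": 0.3,"wx": 0,"wy": 0,"wz": 0,"grip": 0},{"dx": 0,"dy": 0,"dz": 0.3,"wx": 0,"wy": 0,"wz": 0,"grip": 0},{"dx": 0,"dy": 0,"dz": 0.3,"wx": 0,"wy": 0,"wz": 0,"grip": 0},{"dx": 0,"dy": 0,"dz": -30,"wx": 0,"wy": 0,"wz": 0,"grip": 0},{"dx": 0,"dy": 0,"dz": -70,"wx": 0,"wy": 0,"wz": 0,"grip": 0},{"dx": 0,"dy": 0,"dz": -110,"wx": 0,"wy": 0,"wz": 0,"grip": 0},{"dx": 0,"dy": 0,"dz": -110,"wx": 0,"wy": 0,"wz": 0,"grip": 60}]'

```text
clock: 4.4
eef_pos: [0.4842, 0.0386, 0.352]
ee_rot: [-0.004, 0.765, -0.644, 0.004]
force: [1.9, 0.5, -0.4]
gripper_width: 0.128
```

```bash
python3 - <<'E'
from h import *
delta([.4505,-.1915,.30])
s=capture("scene");crop(s,260,110,400,250,5,"s4")
t=capture("top");cv2.imwrite("pics/t4.png",t["image"][:,:,::-1])
E
```

```text
t 4.4 pos [0.4842 0.0386 0.352 ] F [ 1.9  0.5 -0.4] w 0.128 x-angle -80.16 tilt [ 1.160e-02 -2.000e-04 -9.999e-01]
dx dy dz [220.9  73.1  51.7]
```

View pics/s4.png

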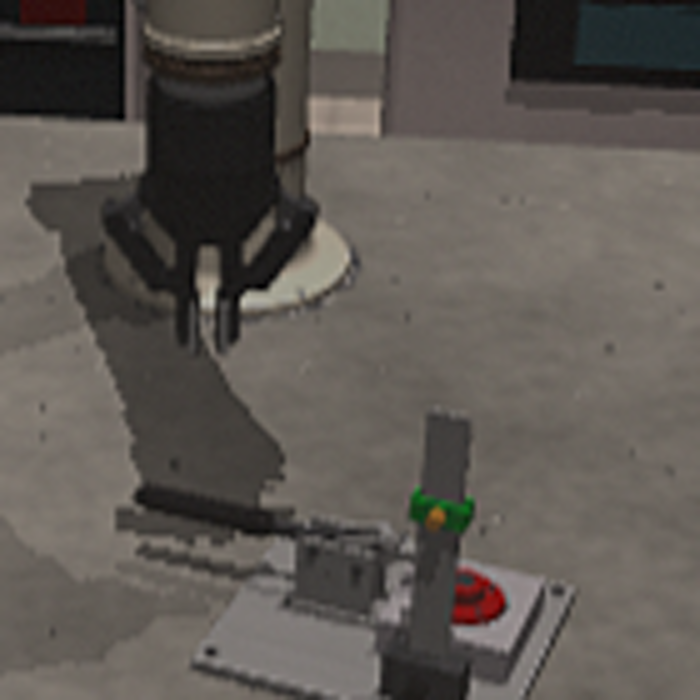

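Call:
send_rows --commands '[{"dx": 221,"dy": 73,"dz": 45,"wx": 0,"wy": 0,"wz": 0,"grip": 55},{"dx": 221,"dy": 73,"dz": 45,"wx": 0,"wy": 0,"wz": 0,"grip": 55},{"dx": 221,"dy": 73,"dz": 45,"wx": 0,"wy": 0,"wz": 0,"grip": 55},{"dx": 221,"dy": 73,"dz": 45,"wx": 0,"wy": 0,"wz": 0,"grip": 55},{"dx": 221,"dy": 73,"dz": 45,"wx": 0,"wy": 0,"wz": 0,"grip": 55},{"dx": 221,"dy": 73,"dz": 45,"wx": 0,"wy": 0,"wz": 0,"grip": 55},{"dx": 221,"dy": 73,"dz": 45,"wx": 0,"wy": 0,"wz": 0,"grip": 55},{"dx": 221,"dy": 73,"dz": 45,"wx": 0,"wy": 0,"wz": 0,"grip": 55},{"dx": 221,"dy": 73,"dz": 45,"wx": 0,"wy": 0,"wz": 0,"grip": 55}]'

```text
clock: 5.25
eef_pos: [0.4467, -0.1922, 0.2993]
ee_rot: [-0.0, 0.765, -0.644, -0.001]
force: [-0.4, 0.1, -0.4]
gripper_width: 0.549
```

```bash
python3 - <<'E'
from h import *
delta([.4505,-.1915,.187])
s=capture("scene");t=capture("top");crop(s,180,110,290,250,5,"s5")
for th in(0,.03,.06):print(th,proj(s,fx(-.095-.132*np.cos(th),.056+.132*np.sin(th))),proj(t,fx(-.095-.132*np.cos(th),.056+.132*np.sin(th))))
crop(t,180,190,280,280,8,"t5")
E
```

```text
t 5.25 pos [ 0.4467 -0.1922  0.2993] F [-0.4  0.1 -0.4] w 0.549 x-angle -80.2 tilt [-0.0014  0.0018 -1.    ]
dx dy dz [  0.2  -4.  112.3]
0 (np.float64(286.16603738764246), np.float64(208.02318673113268)) (np.float64(276.7984636811875), np.float64(253.91939152563782))
0.03 (np.float64(286.1756961170022), np.float64(207.02140253773476)) (np.float64(276.7675408830368), np.float64(253.91330781435357))
0.06 (np.float64(286.2180504604283), np.float64(206.02510445544522)) (np.float64(276.7011168288463), np.float64(253.89598577332345))
```

View pics/s5.png

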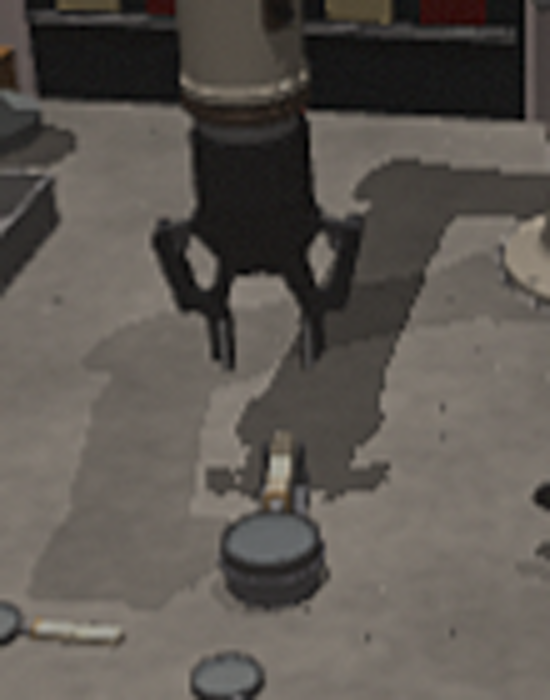

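View pics/t5.png

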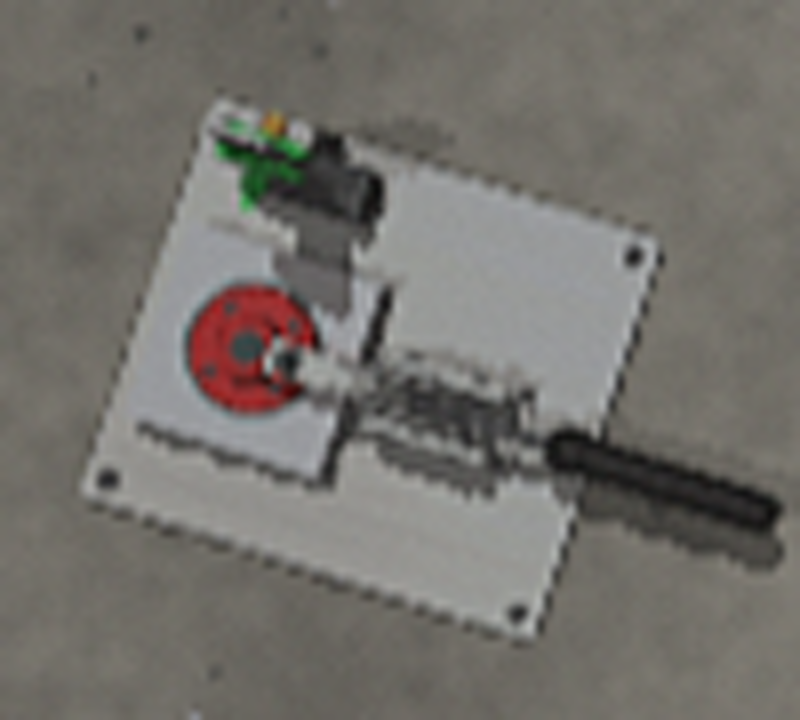

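Call:
send_rows --commands '[{"dx": 0,"dy": -4,"dz": 35,"wx": 0,"wy": 0,"wz": 0,"grip": 55},{"dx": 0,"dy": -4,"dz": 70,"wx": 0,"wy": 0,"wz": 0,"grip": 55},{"dx": 0,"dy": -4,"dz": 95,"wx": 0,"wy": 0,"wz": 0,"grip": 55},{"dx": 0,"dy": -4,"dz": 108,"wx": 0,"wy": 0,"wz": 0,"grip": 55},{"dx": 0,"dy": -4,"dz": 112,"wx": 0,"wy": 0,"wz": 0,"grip": 55},{"dx": 0,"dy": -4,"dz": 112,"wx": 0,"wy": 0,"wz": 0,"grip": 55}]'

```text
clock: 5.85
eef_pos: [0.4512, -0.1913, 0.1879]
ee_rot: [-0.0, 0.765, -0.643, -0.001]
force: [0.7, -0.3, -0.4]
gripper_width: 0.549
```

```bash
python3 - <<'E'
from h import *
delta([.4505,-.1915,.187])
s=capture("scene");crop(s,190,150,270,240,8,"s6")
E
```

```text
t 5.85 pos [ 0.4512 -0.1913  0.1879] F [ 0.7 -0.3 -0.4] w 0.549 x-angle -80.1 tilt [-9.e-04  1.e-03 -1.e+00]
dx dy dz [0.1 0.7 0.9]
```

View pics/s6.png

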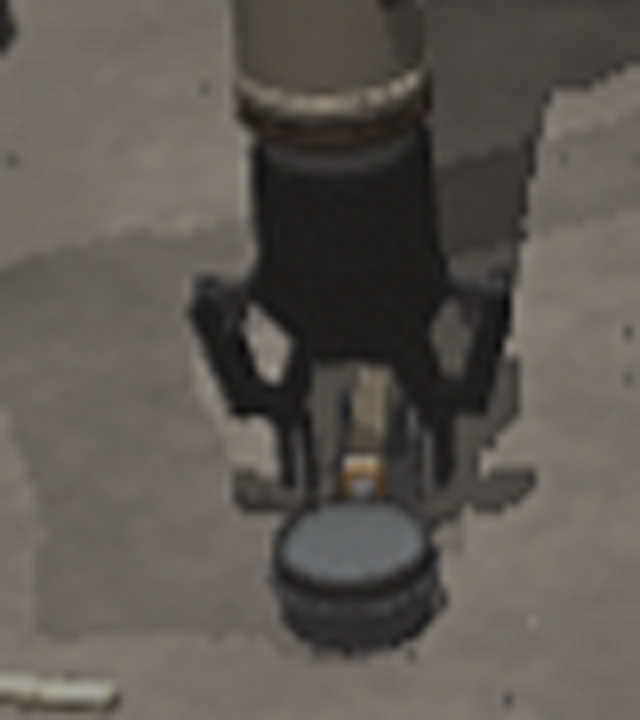

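Fingers straddle the handle, just behind the brass band. Closing.

Call:
send_rows --commands '[{"dx": 0,"dy": 0,"dz": 0,"wx": 0,"wy": 0,"wz": 0,"grip": 0},{"dx": 0,"dy": 0,"dz": 0,"wx": 0,"wy": 0,"wz": 0,"grip": 0},{"dx": 0,"dy": 0,"dz": 0,"wx": 0,"wy": 0,"wz": 0,"grip": 0},{"dx": 0,"dy": 0,"dz": 0,"wx": 0,"wy": 0,"wz": 0,"grip": 0},{"dx": 0,"dy": 0,"dz": 0,"wx": 0,"wy": 0,"wz": 0,"grip": 0},{"dx": 0,"dy": 0,"dz": 0,"wx": 0,"wy": 0,"wz": 0,"grip": 0},{"dx": 0,"dy": 0,"dz": 0,"wx": 0,"wy": 0,"wz": 0,"grip": 0},{"dx": 0,"dy": 0,"dz": 0,"wx": 0,"wy": 0,"wz": 0,"grip": 0}]'

```text
clock: 6.57
eef_pos: [0.4518, -0.1928, 0.1898]
ee_rot: [-0.0, 0.765, -0.644, 0.001]
force: [-0.9, 0.3, 5.3]
gripper_width: 0.174
```

Call:
send_rows --commands '[{"dx": 0,"dy": 0,"dz": -5,"wx": 0,"wy": 0,"wz": 0,"grip": 0},{"dx": 0,"dy": 0,"dz": -15,"wx": 0,"wy": 0,"wz": 0,"grip": 0},{"dx": 0,"dy": 0,"dz": -30,"wx": 0,"wy": 0,"wz": 0,"grip": 0},{"dx": 0,"dy": 0,"dz": -50,"wx": 0,"wy": 0,"wz": 0,"grip": 0},{"dx": 0,"dy": 0,"dz": -75,"wx": 0,"wy": 0,"wz": 0,"grip": 0},{"dx": 0,"dy": 0,"dz": -100,"wx": 0,"wy": 0,"wz": 0,"grip": 0},{"dx": 0,"dy": 0,"dz": -130,"wx": 0,"wy": 0,"wz": 0,"grip": 0},{"dx": 0,"dy": 0,"dz": -155,"wx": 0,"wy": 0,"wz": 0,"grip": 0},{"dx": 0,"dy": 0,"dz": -170,"wx": 0,"wy": 0,"wz": 0,"grip": 0},{"dx": 0,"dy": 0,"dz": -170,"wx": 0,"wy": 0,"wz": 0,"grip": 0},{"dx": 0,"dy": 0,"dz": -170,"wx": 0,"wy": 0,"wz": 0,"grip": 0}]'

```text
clock: 7.48
eef_pos: [0.4509, -0.1926, 0.3594]
ee_rot: [0.0, 0.765, -0.644, 0.001]
force: [-0.2, -1.2, -1.1]
gripper_width: 0.172
```

```bash
python3 - <<'E'
from h import *
o=manip.get_obs();delta([.45,0,.36]);A=rot(o["ee_rot"])
G=o["eef_pos"]+A@[0,0,.155]
ly=-A[:,0]; lx=-A[:,1]; print("lx",lx,"grasp",G)   # loupe axes
L=G+.068*lx
s=capture("scene");t=capture("top");print("pred lens",proj(s,L),proj(t,L),L)
crop(s,190,120,270,210,8,"s7");crop(t,300,200,380,290,8,"t7")
E
```

```text
t 7.48 pos [ 0.4509 -0.1926  0.3594] F [-0.2 -1.2 -1.1] w 0.172 x-angle -80.25 tilt [ 0.0017 -0.002  -1.    ]
dx dy dz [-190.   -31.7   -1. ]
lx [0.98556826 0.16927291 0.00137355] grasp [ 0.45117353 -0.19293866  0.20435447]
pred lens (np.float64(228.48927685165322), np.float64(172.00096091066916)) (np.float64(336.57983632557637), np.float64(238.01031383058955)) [ 0.51819217 -0.18142811  0.20444787]
```

View pics/s7.png

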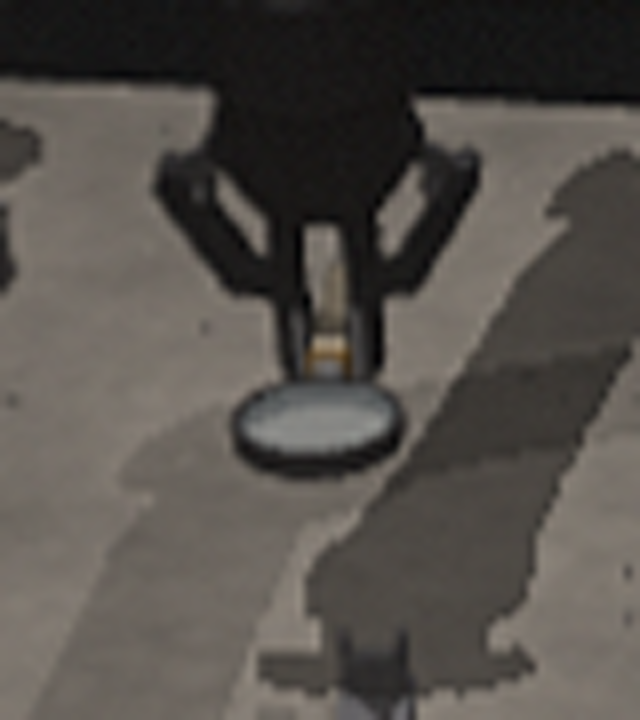

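View pics/t7.png

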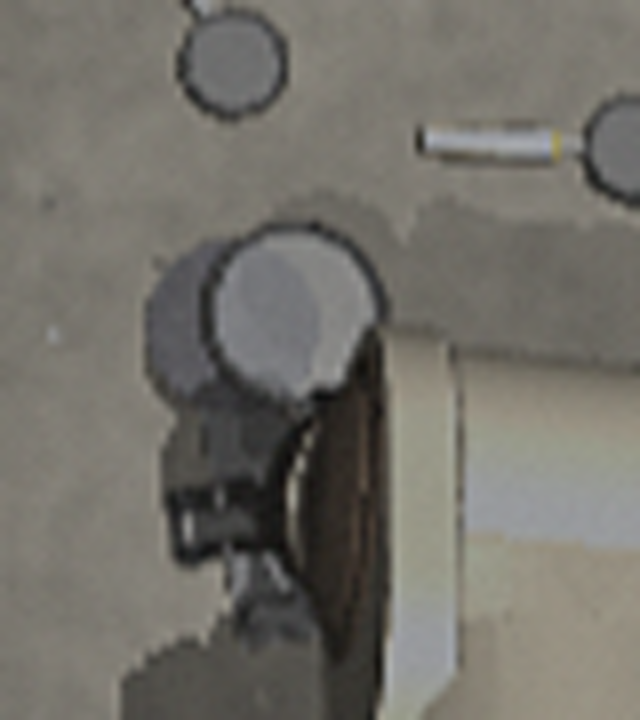

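```bash
python3 - <<'E'
from h import *
I=np.mean([capture("scene")["image"].astype(float) for _ in range(8)],0)
g=I[...,1]-(I[...,0]+I[...,2])/2
np.set_printoptions(linewidth=200)
print("cols",list(range(340,358)))
for r in range(203,220):print(r,g[r,340:358].round().astype(int))
print("R"); 
for r in range(188,198):print(r,I[r,344:356].sum(1) if 0 else I[r,340:358].mean(1).round().astype(int))
E
```

```text
cols [340, 341, 342, 343, 344, 345, 346, 347, 348, 349, 350, 351, 352, 353, 354, 355, 356, 357]
203 [ 0  0  1  0 -1  0 -1  0  0  0  0 -1 -1 -1  1  1  1  1]
204 [ 1  1  1  0  0  0 -1 -1  0  0 -1  0 -1  1  0  2  0  0]
205 [ 0  0  0 -1 -1 -1  0  0  0  0 -1  0 -1  1  1  1  0  0]
206 [ 0  0 -3 -3 -3 -2  0 -1 -1  0  0  0 -1  0  1  0  0  0]
207 [ 0 -2 -7 49  9 -3 -2 -1 -2 -1 -1 -1 -1 -1  0  1  0  1]
208 [ -1  -4  16  76   4 -10  -6  -4  -3  -3  -2  -2  -3  -4  -4  -1   1   0]
209 [-1 -5 44 70 64 35 35  6  5 -9 -7 -7 -9 44 30 -3  0 -1]
210 [-1 -6 40 56 73 50 59 48 69 50 34 12 11 60 44 -4 -1  0]
211 [-1 -3 33 34 33 32 33 31 67 60 58 55 68 78 27 -5 -1  0]
212 [-1  2 31 36 37 29 10  8  8 23 40 53 64 71 20 -4  0  0]
213 [-1  3 33 39 39  9  4  5  1 32 36 34 34 30 14 -3  0  0]
214 [ 0  1  7 10 21  1  1  2  5 37 37 36 37 37  2 -2  1  1]
215 [ 0  0 -1 -1  2  0  2  1  8 26 33 50 41 13 -2 -1  0  1]
216 [-1  0  0 -1 -1 -1  0  0  1  3  7 21 13  0  0  0  0  2]
217 [-1 -1  1  0  0 -1 -1 -1 -1 -2 -3 -4 -2 -2  0  1  0  1]
218 [-1 -1  0  0  0 -1  0  0  0 -1 -1 -1  0  0  0  1  1  0]
219 [-1  0 -1  0 -1 -1  0  0  0  0 -1 -1  1  1  1  2  1  0]
R
188 [ 98  98  97  95  95  94  92  92  93  95  96  99 100 100 101 103 103 104]
189 [ 98  97  95  94  94  93  91  93  94  95  96  98  99  99 100 104 105 107]
190 [ 96  96  93  92  90  88  87  89  91  93  95  96  98  99 100 102 103 106]
191 [ 96  95  94  92  90  94  94 108  95  98  95  96  97  98  99 101 101 102]
192 [ 97  96  95  94  92  83  80  93  88  87 106 102 107 103  98  99  98  97]
193 [97 97 96 95 95 68 58 58 67 64 88 83 87 90 94 97 96 95]
194 [94 94 96 96 98 69 61 61 61 60 60 59 57 63 87 98 96 95]
195 [92 93 94 95 99 70 62 62 62 62 63 62 61 58 84 96 95 95]
196 [95 94 94 94 97 65 62 63 62 62 64 63 63 58 83 96 94 95]
197 [98 98 97 96 97 60 62 63 63 62 64 63 62 57 77 97 95 96]
```

Call:
send_rows --commands '[{"dx": -15,"dy": -2.6,"dz": 0,"wx": 0,"wy": 0,"wz": 0,"grip": 0},{"dx": -45,"dy": -7.7,"dz": 0,"wx": 0,"wy": 0,"wz": 0,"grip": 0},{"dx": -80,"dy": -13.7,"dz": 0,"wx": 0,"wy": 0,"wz": 0,"grip": 0},{"dx": -118,"dy": -20.2,"dz": 0,"wx": 0,"wy": 0,"wz": 0,"grip": 0},{"dx": -156,"dy": -26.7,"dz": 0,"wx": 0,"wy": 0,"wz": 0,"grip": 0},{"dx": -194,"dy": -33,"dz": 0,"wx": 0,"wy": 0,"wz": 0,"grip": 0},{"dx": -232,"dy": -39.7,"dz": 0,"wx": 0,"wy": 0,"wz": 0,"grip": 0},{"dx": -270,"dy": -46,"dz": 0,"wx": 0,"wy": 0,"wz": 0,"grip": 0},{"dx": -305,"dy": -52,"dz": 0,"wx": 0,"wy": 0,"wz": 0,"grip": 0},{"dx": -340,"dy": -58,"dz": 0,"wx": 0,"wy": 0,"wz": 0,"grip": 0},{"dx": -368,"dy": -63,"dz": 0,"wx": 0,"wy": 0,"wz": 0,"grip": 0},{"dx": -383,"dy": -65.7,"dz": 0,"wx": 0,"wy": 0,"wz": 0,"grip": 0}]'

```text
clock: 8.98
eef_pos: [0.4499, 0.2003, 0.3586]
ee_rot: [-0.001, 0.766, -0.643, -0.001]
force: [-0.2, -0.8, -0.9]
gripper_width: 0.171
```

Call:
send_rows --commands '[{"dx": 0,"dy": 0,"dz": 0,"wx": 0,"wy": 0,"wz": 0,"grip": 0},{"dx": 0,"dy": 0,"dz": 0,"wx": 0,"wy": 0,"wz": 0,"grip": 0},{"dx": 0,"dy": 0,"dz": 0,"wx": 0,"wy": 0,"wz": 0,"grip": 0}]'

```text
clock: 9.23
eef_pos: [0.4507, 0.1952, 0.3578]
ee_rot: [0.001, 0.765, -0.645, 0.0]
force: [0.3, -0.1, -1.4]
gripper_width: 0.174
```

```bash
python3 - <<'E'
from h import *
delta([.4635,.1962,.3028])
s=capture("scene");t=capture("top");crop(s,290,140,390,240,8,"s8");crop(t,160,160,280,260,6,"t8")
E
```

```text
t 9.23 pos [0.4507 0.1952 0.3578] F [ 0.3 -0.1 -1.4] w 0.174 x-angle -80.26 tilt [-8.e-04 -1.e-03 -1.e+00]
dx dy dz [  1.1 -12.8  55. ]
```

View pics/s8.png

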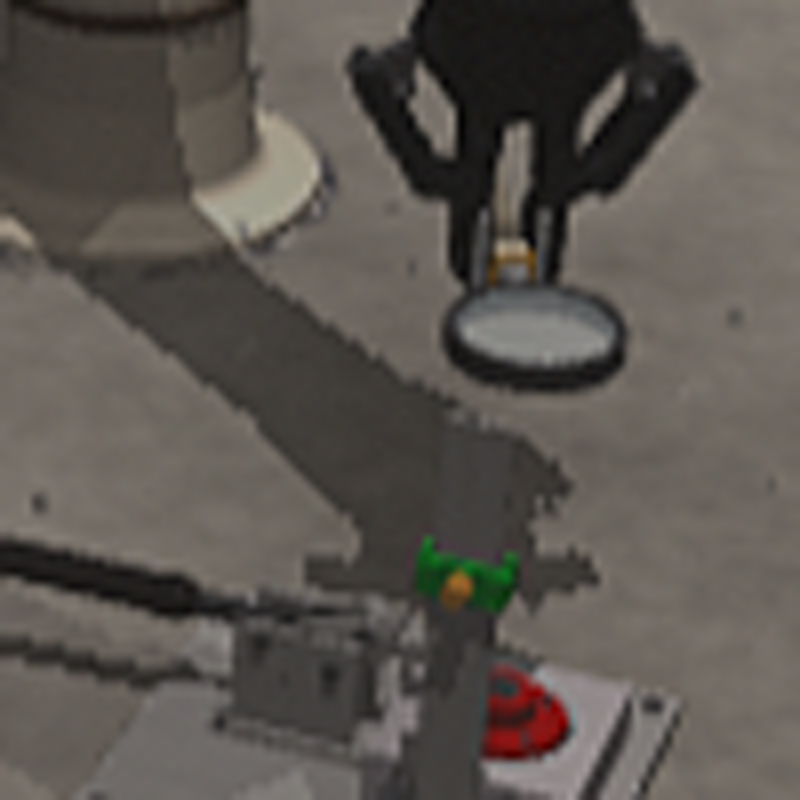

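View pics/t8.png

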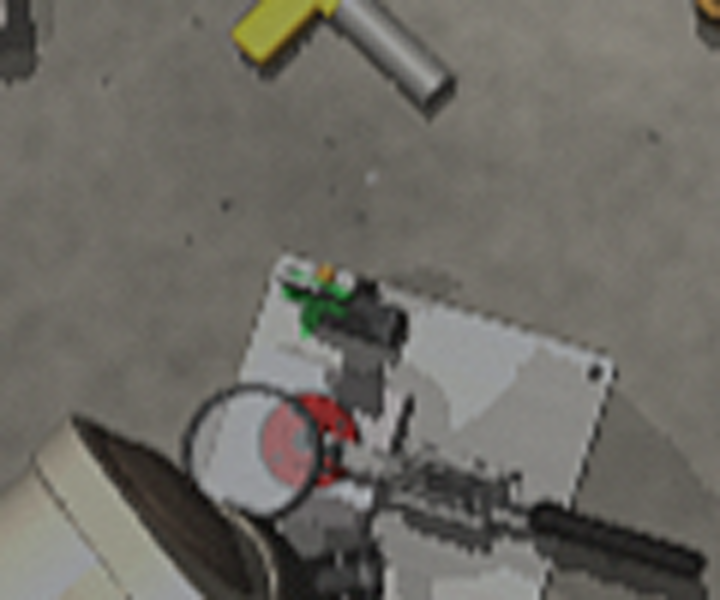

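Call:
send_rows --commands '[{"dx": 1,"dy": 0,"dz": 10,"wx": 0,"wy": 0,"wz": 0,"grip": 0},{"dx": 1,"dy": 0,"dz": 22,"wx": 0,"wy": 0,"wz": 0,"grip": 0},{"dx": 1,"dy": 0,"dz": 36,"wx": 0,"wy": 0,"wz": 0,"grip": 0},{"dx": 1,"dy": 0,"dz": 48,"wx": 0,"wy": 0,"wz": 0,"grip": 0},{"dx": 1,"dy": 0,"dz": 55,"wx": 0,"wy": 0,"wz": 0,"grip": 0},{"dx": 1,"dy": -4,"dz": 55,"wx": 0,"wy": 0,"wz": 0,"grip": 0},{"dx": 1,"dy": -8,"dz": 55,"wx": 0,"wy": 0,"wz": 0,"grip": 0},{"dx": 1,"dy": -12.5,"dz": 55,"wx": 0,"wy": 0,"wz": 0,"grip": 0},{"dx": 1,"dy": -12.5,"dz": 55,"wx": 0,"wy": 0,"wz": 0,"grip": 0},{"dx": 1,"dy": -12.5,"dz": 55,"wx": 0,"wy": 0,"wz": 0,"grip": 0},{"dx": 1,"dy": -12.5,"dz": 55,"wx": 0,"wy": 0,"wz": 0,"grip": 0}]'

```text
clock: 10.25
eef_pos: [0.4633, 0.1974, 0.3036]
ee_rot: [-0.0, 0.765, -0.644, 0.0]
force: [1.0, 0.4, -0.6]
gripper_width: 0.174
```

```bash
python3 - <<'E'
from h import *
delta([.4635,.1962,.3028]);o=manip.get_obs();A=rot(o["ee_rot"]);L=o["eef_pos"]+A@[0,-.068,.1578]
s=capture("scene");t=capture("top");crop(s,320,180,380,240,12,"s9");crop(t,180,195,250,265,8,"t9")
print(L,"lens",proj(s,L),proj(t,L));c=np.array([.5305,.2077,.051]);print("hub",proj(s,c),proj(t,c))
for z in(-.006,.006):
  print(z,[np.round(proj(s,L+F@np.array([.0335*np.cos(a),.0335*np.sin(a),z])),1).tolist() for a in np.radians([0,60,90,180,270,300])])
E
```

```text
t 10.25 pos [0.4633 0.1974 0.3036] F [ 1.   0.4 -0.6] w 0.174 x-angle -80.23 tilt [ 7.e-04  2.e-04 -1.e+00]
dx dy dz [1.2 0.  0.8]
[0.53044868 0.20899509 0.1458684 ] lens (np.float64(355.10030519841484), np.float64(199.3121228694576)) (np.float64(204.56114763612362), np.float64(231.34033874288752))
hub (np.float64(352.05618482722537), np.float64(225.2024682189461)) (np.float64(210.5380370219246), np.float64(232.99140031324657))
-0.006 [[351.7, 206.5], [362.8, 205.8], [365.8, 203.4], [358.1, 195.8], [344.2, 198.7], [343.9, 201.6]]
0.006 [[352.0, 203.0], [363.2, 202.4], [366.3, 200.0], [358.4, 192.4], [344.5, 195.3], [344.2, 198.2]]
```

View pics/s9.png

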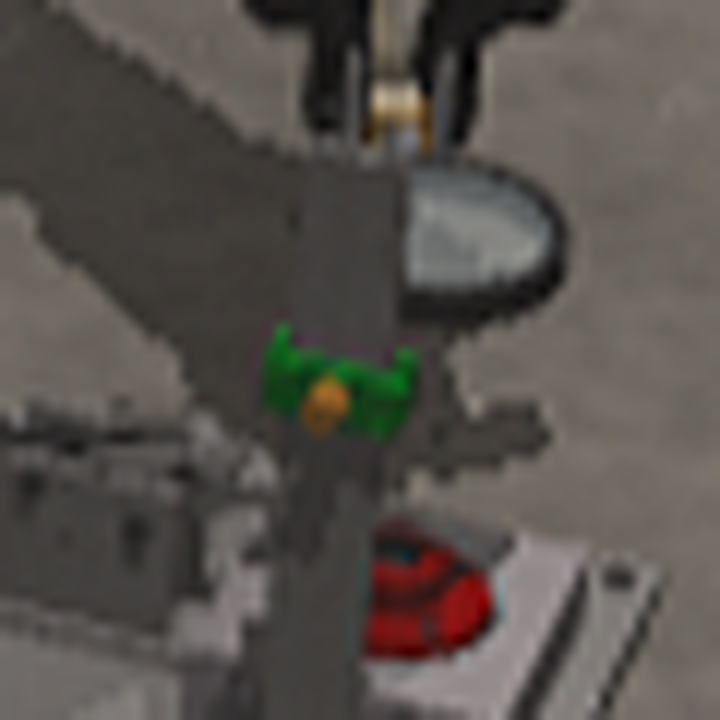

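View pics/t9.png

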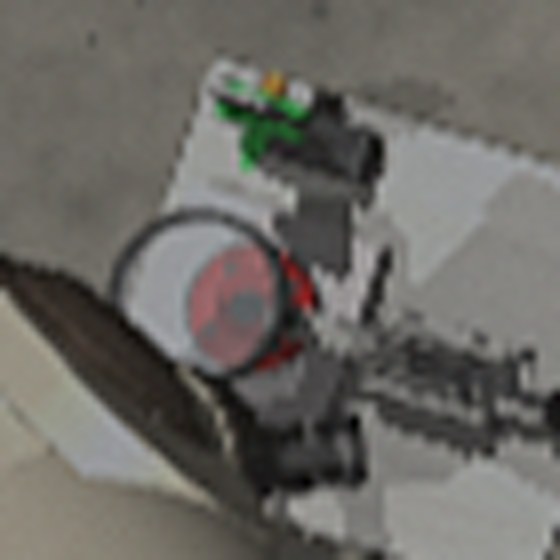

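Call:
send_rows --commands '[{"dx": 1.2,"dy": 0,"dz": 1,"wx": 0,"wy": 0,"wz": 0,"grip": 0},{"dx": 1.2,"dy": 0,"dz": 1,"wx": 0,"wy": 0,"wz": 0,"grip": 0},{"dx": 1.2,"dy": 0,"dz": 1,"wx": 0,"wy": 0,"wz": 0,"grip": 0},{"dx": 1.2,"dy": 0,"dz": 1,"wx": 0,"wy": 0,"wz": 0,"grip": 0},{"dx": 1.2,"dy": 0,"dz": 1,"wx": 0,"wy": 0,"wz": 0,"grip": 0},{"dx": 1.2,"dy": 0,"dz": 1,"wx": 0,"wy": 0,"wz": 0,"grip": 0}]'

```text
clock: 10.85
eef_pos: [0.4633, 0.1961, 0.3022]
ee_rot: [0.0, 0.765, -0.644, -0.0]
force: [-0.4, -0.6, -1.2]
gripper_width: 0.172
```

```bash
python3 - <<'E'
from h import *
delta([.4635,.1962,.3028]);o=manip.get_obs();A=rot(o["ee_rot"]);L=o["eef_pos"]+A@[0,-.068,.1578];print(L,np.abs(o["qd"]).max())
I=np.mean([capture("scene")["image"].astype(float) for _ in range(6)],0)
g=I[...,1]-(I[...,0]+I[...,2])/2
np.set_printoptions(linewidth=200)
for r in range(206,218):print(r,g[r,340:356].round().astype(int))
print("ring");
for r in range(190,212):print(r,I[r,352:370].mean(1).round().astype(int))
s=capture("scene")
for a in (20,40,60): print(a,proj(s,L+F@np.array([.0335*np.cos(np.radians(a)),.0335*np.sin(np.radians(a)),-.006])))
o=manip.get_obs();print(o["eef_pos"],o["gripper_width"])
E
```

```text
t 10.85 pos [0.4633 0.1961 0.3022] F [-0.4 -0.6 -1.2] w 0.172 x-angle -80.22 tilt [-0. -0. -1.]
dx dy dz [-0.1 -0.2 -0.6]
[0.53035288 0.20764908 0.14441596] 0.002010937225765136
206 [ 1  0 -3 -3 -4 -2 -1  0 -1  0 -1  0 -1 -1 -1 -1]
207 [ 0 -2 -8 61 10 -3 -2 -1 -1 -1 -1 -1 -1  0 -1  0]
208 [ -1  -5  18  81   3 -10  -7  -4  -3  -3  -2  -2  -3  -4  -4  -2]
209 [ -1  -7  49  74  66  36  36   8   6  -9  -7  -7 -10  54  34  -3]
210 [-1 -8 50 60 78 55 63 51 73 51 35 12 12 60 41 -4]
211 [-2 -3 40 36 36 35 34 32 70 63 61 58 71 84 26 -5]
212 [-1  1 37 38 39 31 10  9  8 24 44 56 68 76 20 -4]
213 [-2  2 34 41 42 10  4  5  1 34 39 36 36 32 13 -3]
214 [ 0  0  9 15 23  2  1  2  5 39 40 39 39 40  2 -2]
215 [ 0 -1 -2 -3  2  0  3  1 10 28 35 53 44 19 -3 -1]
216 [-1  0 -1 -1 -2 -1  0 -1  1  4  8 21 17  0 -1  0]
217 [-1 -2  1  0  0 -2  0 -1 -1 -2 -4 -4 -2 -1  0  0]
ring
190 [ 86  86  90  66  76  21  16 118 109 106 105 106 106 106 105 104 104 103]
191 [109 109  99  61  66  19  23 114 106 102 103 104 104 106 104 102 101 101]
192 [107 118  95  60  68  42  83 109 104 100 102 102 104 105 103 103 100 100]
193
[... 1035 characters left out ...]
  34  33  33  28  27  53  42  92 108 102 100 100 102]
207 [ 64  44  45  40  40  40  36  40  68  89  95  87 107 106 105 103 102 102]
208 [ 62  56  58  56  54  52  89  88 100 112 110 107 106 107 106 107 104 103]
209 [ 56  64  62  61  58  91 109 106 104 104 104 105 106 107 106 105 102 102]
210 [ 52  42  44  61  55 111 106 104 101 101  99 102 106 108 107 105 104 102]
211 [ 55  46  34  60  55 110 105 103 102 102 102 103 106 108 107 107 107 106]
20 (np.float64(355.13088838012817), np.float64(207.35766688643022))
40 (np.float64(359.02073037149285), np.float64(207.1346519299015))
60 (np.float64(362.33065592557307), np.float64(206.2048835572227))
[0.4633327  0.19610403 0.30218825] 0.17425556918725918
```

```bash
python3 - <<'E'
from cell import manip
print(manip.sign_off());o=manip.get_obs();print(o["clock"],o["eef_pos"],o["gripper_width"])
E
```

```text
the job is handed in; nothing more can be done
None
the job is handed in; nothing more can be done
```

I closed the clamp, took the largest loupe from its rest, and handed the job in at about 11 s with it held level over the cap. The sign-off reports no verdict, so these are my own checks.

- **Clamp:** I pushed the handle down with the shut fingers to its hard stop, where the force reached 16.6 N without further travel. A later top picture put the handle end within 1 px of where it should be when closed. The force of the clamp on the cap was not measured.
- **Loupe position:** The robot's pose puts the lens centre at (0.5304, 0.2076). The cap's middle in the top picture is at (0.5305, 0.2077), so the two agree to about 1 mm. The scene camera disagreed with the robot by about 1 px, or 2–3 mm sideways.
- **Height:** I estimate the lens at about 144.4 mm. I never saw the pointer tip from the side because the rule hides it. I took its height from the middle of the green slider, where different readings gave 143–147 mm, most likely about 145.5 mm. The match within 6 mm assumes the tip is level with that middle.
- **Level and grip:** The ring's near and far edges lie where a level ring would put them, and the arm was still with the handle gripped. Closing the fingers pushed the arm up by 2 mm, and I corrected the lens height for that.
- **Pointer and bench:** The pointer looked unchanged in the last picture. I kept the path clear of the other objects but did not re-measure them afterwards.

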